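# Rewind the label cassette until it runs slack, then return it

## Robot

A 6-joint arm with a two-finger parallel gripper is mounted at the origin on the work surface. World frame = base frame: x ahead of the robot, y to its left, z up, the work surface at z = 0. Lengths are in m, angles in rad, forces in N, time in s.
With the tool pointing down it reaches from about 0.425 to 0.95 m from the base axis. Payload 14.7 kg.
Tool frame: the origin (TCP) lies at the very end of the fingers, on their centre line; the grasp point (between the pads) lies 19 mm behind it; z points along the fingers, y is the line along which they close (so a half turn about z gives the same grasp; the last joint's range is limited). The gripper opens to 85 mm and grips with 20 to 120 N. Pads are 22 mm wide; open, the fingers measure 114 mm over their backs; the gripper's body (76 mm by 85 mm) begins 54 mm behind the grasp point. The pads swing forward as they close: fully open they stand 13 mm farther back than shut.
Start: joints at [-1.352, 0.48, 1.596, -0, 1.065, -0.047], TCP at [0.171, -0.627, 0.231] pointing down, gripper open.
Joint ranges: [-2.75, 2.75], [-0.82, 2.05], [0.23, 2.67], [-1.56, 4.7], [0.09, 2.69], [-2.92, 2.92]. Speed limits (rad/s): [1.89, 1.89, 2.39, 3.01, 3.01, 3.01].

## Interface

Orientations are given as a unit quaternion [w, x, y, z].
In Python, from station import * gives the robot as it stands.
- The arm moves only by the tool move_tool, called after ">>>" as name(argument=value, ...), one argument or row to a line, values as JSON. Schema: {"type":"object","properties":{"segments":{"type":"string"},"jaw":{"type":"number"},"only":{"type":"string"},"quiet":{"type":"boolean"},"lines":{"type":"string"}},"required":["segments"],"additionalProperties":false}. segments is a string of 1 to 8 rows, parted by a bar, with the numbers parted by spaces; each row has 4 numbers: dx, dy, dz in m, then a turn about the tool's z in rad; each row is the pose to reach, as a shift and turn from the pose commanded when the call began, along the tool's axes at that moment; what a row does not reach only later rows make up. A row lasts 1/8 s, in which the tool goes at most 0.0625 m and 0.188 rad, less where a joint would pass 70% of its speed; a pose out of reach is approached as far as the arm can. jaw is the finger opening in m, set as the call begins (left out keeps the last). The fingers move at their own pace and stop on an object; the grip force is fixed at half the most. Time passes only in rows, so rows that do not move let the fingers close. The tool returns the time, the measured TCP pose, the force, the opening and the grip force at its end. only (a regular expression) keeps the lines of the reply that match it, lines (a string "A,B") keeps lines A to B, and quiet returns only ok. Input that does not fit is refused with a message, and nothing moves.
- state(): the state, without advancing time (a new reading comes with each control period).
- camera(name): name is "scene" or "top" or "wrist"; returns the picture (384x512x3 uint8, red, green, blue); there is no depth.
- camera_params(name): a dict with "fx", "fy", "cx", "cy" (pixels), "position" and "rotation" of the camera in the world. Camera axes: x right, y down, z forward; pixel columns grow to the right and rows downward; lengths in m; the calibration is good to about 2 mm. The wrist camera is an equidistant fisheye: a pixel r from the principal point sees the ray r / f radians off the axis. A picture is of the moment at which its call begins: read the wrist's pose just before it. camera_params takes no time and is no camera call; for the wrist camera it gives the pose at the moment of the call.
- job_done(): hands the job in; it is judged then, once.
Trained networks look in the newest picture that a camera, given by its name, has taken for a name from the list of things; names that differ only in an ending like _2 or _b are one class to them, and where a whole thing is asked for, a point or a joint stands for the part that bears it (a point fixed in the world has none). Each returns a list of dicts, best first, with "p" (0 to 1); they miss things now and then, are a little off and sometimes report something else, mostly with a low value. They report only what shows in the picture. A call takes as long as a camera call.
- find_in(camera, label): "extent" ([left, top, right, bottom] in pixels, round what is visible of it).
- cut_out(camera, label): "region" (384x512 bool, what is visible of it) and "extent" ([left, top, right, bottom] in pixels, round what is visible of it).
The state is a dict: "clock": time; "joint_pos": joint angles; "qvel": joint speeds; "joint_torque": joint torques, N m; "eef_pos": TCP position; "tool_rot": TCP orientation; "ft_force": force on the tool from outside, world axes, zero at the start; "moment": the same for the moment, N m; "opening": finger opening in m; "grasp_force": force on a finger pad.
Only numpy, scipy, OpenCV 4.12 (cv2) and the standard library are available. Lean on these libraries where they do the work, as an engineer would, in place of code of your own. Each camera call takes 0.05 s, during which the arm holds its last target. There are 200 camera calls.

## Task

On the price-label rewinder, turn the crank clockwise (seen from above) until the heavy drag suddenly drops away, and stop there, within half a turn, with the cassette still in its pocket: winding on overwinds it. Only then lift the cassette out of the rewinder and stand it upright on the free floor of the plywood tray, beside the cassette already there, and let go. Leave the other things on the counter and in the tray where they are.

Things in the scene. Friction and masses are not known exactly. Their poses are not given: they have to be found in the camera images.
- rewinder: grey label rewinder fixed on the counter, 160 (x) x 240 (y) x 80 mm; origin under its centre, z up. Its +y half is a closed gearbox, top at 80 mm, with the crank on top; its -y half holds the cassette in an open pocket (inside 98 x 57 mm, centre at y = -75 mm, floor at 28 mm, rim at 60 mm).
- crank_axis (a point): point on the upright axis of the crank (at x = 0, y = +50 mm of the rewinder), 122.5 mm above the counter, level with knob_grip.
- knob_grip (a point): point on the axis of the crank's upright black knob (24 mm diameter, 40 mm tall, from 98 to 138 mm above the counter; 55 mm from the crank axis; it spins freely on its pin, so a gripper that holds it need not turn). The point is 122.5 mm above the counter.
- crank (a joint): crank angle, rad, grows clockwise seen from above; starts between 0 and 6.2. After up to 0.8 rad of play it takes 6 to 10 N at the knob while winding, under 1 N once run slack: 0.6 to 2.5 turns from the start, at a hidden value from 10 to 15.5. Nothing shows where, it must be felt. Dry friction: it stays where it is left.
- overwind (a joint): overwind trip hidden inside the base: 0 (m) all the time, unless pushed on by the mechanism when the crank is wound more than about 0.6 turn beyond the point where it went slack. It must stay below 0.002.
- cassette: grey closed box 90 (x) x 50 (y) x 70 mm, 0.18 to 0.35 kg, with a grip fin central on top, 18 (x) x 44 (y) mm, 70 to 102 mm above the underside. Origin under its centre, z up; starts upright in the pocket, its x along the rewinder's x. Until run slack, a bolt in a groove across its +x side (12 to 30 mm up, 12 mm deep) locks it down with a few mm of play; then it lifts straight out.
- tray: plywood open tray fixed on the counter, 170 (x) x 210 (y) x 35 mm, walls and floor 5 mm thick; origin under its centre, inner floor at 5 mm.
- old_cassette: a second cassette, the same shape and size as the first, standing upright in one end of the tray (its centre about 57 mm from the tray's centre along the tray's +y, its own x along the tray's x); leave it where it is
- figure: toy figure standing on the counter, 48 mm wide, 81 mm tall; origin under its centre
- car: toy car, 100 x 54 x 51 mm; origin under its centre
- stapler: stapler, 50 x 150 x 44 mm; origin under its centre
- tape_dispenser: desk tape dispenser, 70 x 150 x 84 mm; origin under its centre
- pen_pot: empty pen pot, 76 mm wide, 90 mm tall; origin under its centre

How it is judged:
By the outcome, as a careful person would: the job done as asked, in the order asked, and still so for the second after the job is handed in, with the robot touching nothing.
It also fails if it takes over 72 s, if anything falls off the work surface, if the arm or the gripper's body presses on something with over 40 N, if the wrist force passes 120 N, or if a joint passes its speed limit or range.

## Working session

There is one attempt and no reset: what is moved stays moved. The work goes in short steps, Python scripts to look and compute and a tool call to move; the robot and the scene stay as the last step left them, time stands still between calls to the robot, and variables do not carry over. Pictures are saved under pics/ and viewed, at most 10 in all, crops included, and the job is handed in when it is done.

```bash
mkdir -p pics; ls; python3 - <<'E'
from station import *
import cv2,numpy as np
s=state();print(s)
for c in("scene","top"):
    im=camera(c);cv2.imwrite(f"pics/{c}0.png",im[:,:,::-1]);p=camera_params(c);print(c,p)
    for l in("rewinder","knob_grip","cassette","tray","crank"):
        r=find_in(c,l);print(l,[(np.round(d["extent"]),round(d["p"],2)) for d in r[:3]])
a=cv2.imread("pics/scene0.png");b=cv2.imread("pics/top0.png")
E
```

```text
pics
{'clock': 0.0, 'joint_pos': array([-1.35158838e+00,  4.80847270e-01,  1.59688933e+00,  1.45934163e-05,
        1.06510723e+00, -4.65674517e-02]), 'qvel': array([-1.52049367e-03,  1.22489317e-03,  7.41502748e-04, -5.36709429e-06,
       -5.26378838e-04, -3.90601835e-04]), 'joint_torque': array([-3.26680638e-03, -9.50644970e+01, -4.30186343e+01, -3.72055874e-04,
        1.22806887e-02,  1.18560894e-06]), 'eef_pos': array([ 0.17067964, -0.62674818,  0.23065662]), 'tool_rot': array([-6.23806036e-04,  9.91183690e-01,  1.32493398e-01, -4.75761394e-05]), 'ft_force': array([ 0.44026746, -0.21249939, -0.95903517]), 'moment': array([ 0.04465531,  0.1174484 , -0.02226902]), 'grasp_force': 0.0, 'opening': 0.0855502988725934}
scene {'fx': 396.70742924990964, 'fy': 396.70742924990964, 'cx': 260.90989067113475, 'cy': 194.27967696148755, 'position': array([ 0.90849855, -0.45666326,  1.0662846 ]), 'rotation': array([-0.25812316,  0.90731628,  0.31757223, -0.09642347])}
rewinder [(array([162., 210., 251., 310.]), 0.92), (array([300., 233., 335., 258.]), 0.71), (array([103., 307., 164., 363.]), 0.22)]
knob_grip [(array([224., 214., 233., 225.]), 0.68)]
cassette [(array([172., 260., 210., 294.]), 0.74)]
tray [(array([269., 128., 338., 191.]), 0.96)]
crank [(array([269., 125., 339., 194.]), 0.66), (array([208., 213., 237., 236.]), 0.62)]
top {'fx': 427.61943610096034, 'fy': 427.61943610096034, 'cx': 259.44664606663133, 'cy': 193.44820613170367, 'position': array([ 0.33682418, -0.03017076,  1.36334202]), 'rotation': array([-0.06313042,  0.71350164, -0.69652   ,  0.04230668])}
rewinder [(array([294., 171., 379., 240.]), 0.84)]
knob_grip [(array([299., 192., 307., 201.]), 0.52)]
cassette [(array([346., 184., 375., 214.]), 0.74)]
tray [(array([148., 166., 226., 238.]), 0.61)]
crank [(array([302., 192., 326., 215.]), 0.47)]
```

View pics/top0.png

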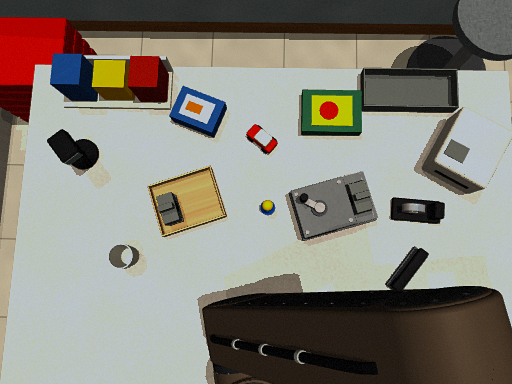

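View pics/scene0.png

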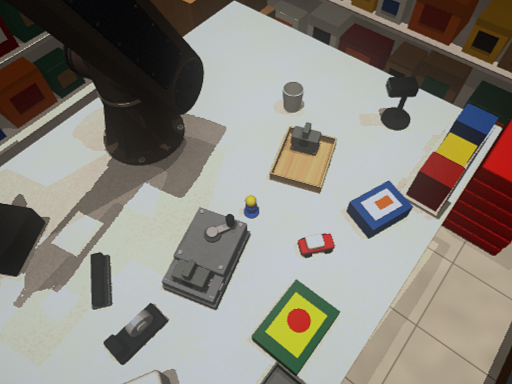

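Top view shows the tray (about 148-226, 166-238), rewinder (290-378, 172-240), knob at (303,197), crank hub at about (320,208), and the figure at (267,207). I'll enlarge those areas next.

```bash
python3 - <<'E'
import cv2,numpy as np
t=cv2.imread("pics/top0.png");s=cv2.imread("pics/scene0.png")
a=cv2.resize(t[165:245,285:385],None,fx=4,fy=4,interpolation=cv2.INTER_CUBIC)
b=cv2.resize(t[160:240,140:240],None,fx=4,fy=4,interpolation=cv2.INTER_CUBIC)
c=cv2.resize(s[205:310,160:255],(360,398)[:2] if 0 else None,fx=2.6,fy=2.6,interpolation=cv2.INTER_CUBIC)
d=cv2.resize(s[115:200,255:350],None,fx=2.6,fy=2.6,interpolation=cv2.INTER_CUBIC)
o=np.zeros((600,800,3),np.uint8);o[:320,:400]=a;o[:320,400:]=b
o[322:322+c.shape[0],:c.shape[1]]=c;o[322:322+d.shape[0],400:400+d.shape[1]]=d
cv2.imwrite("pics/z0.png",o)
E
```

```text
(no output)
```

View pics/z0.png

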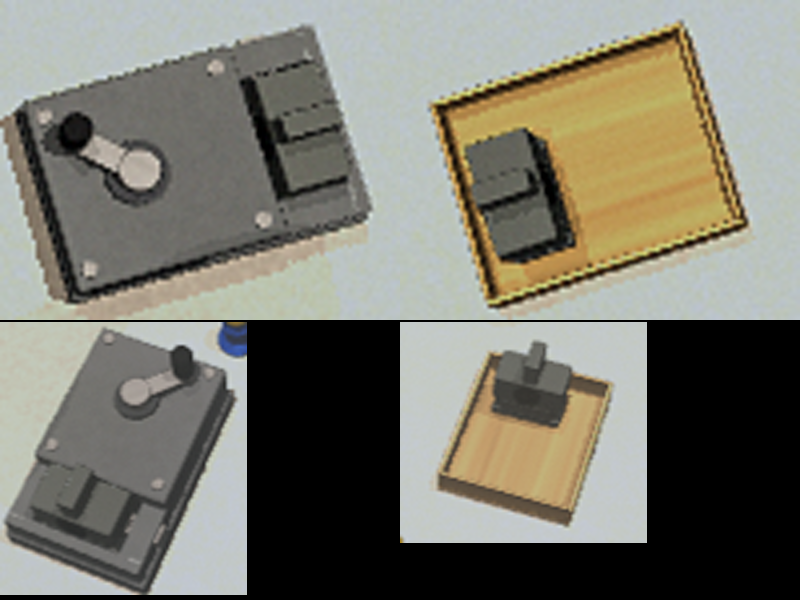

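Crops show the knob top at about (75,128), the crank hub at (140,168) and the gearbox corners at (22,105) and (73,297) in the first. In the second, the tray rim corners are (33,104), (282,25), (345,222) and (93,303), with the old cassette at the left end.

```bash
cat > h.py <<'E'
import numpy as np,cv2
from scipy.spatial.transform import Rotation as R
from scipy.optimize import least_squares
from station import *
def Rq(q): return R.from_quat(np.r_[q[1:],q[0]]).as_matrix()
def proj(P,p):
    c=(np.atleast_2d(P)-p["position"])@Rq(p["rotation"])
    return np.c_[p["fx"]*c[:,0]/c[:,2]+p["cx"],p["fy"]*c[:,1]/c[:,2]+p["cy"]]
def back(uv,z,p):
    uv=np.atleast_2d(uv);d=np.c_[(uv[:,0]-p["cx"])/p["fx"],(uv[:,1]-p["cy"])/p["fy"],np.ones(len(uv))]@Rq(p["rotation"]).T
    return p["position"]+d*((z-p["position"][2])/d[:,2])[:,None]
E
python3 - <<'E'
from h import *
T=camera_params("top");S=camera_params("scene")
ct=lambda q,o:(np.array(q,float)+.5)/4-.5+o
cs=lambda q,o:(np.array(q,float)+.5)/2.6-.5+o
np.set_printoptions(precision=4,suppress=True)
A=[285,165];B=[140,160];C=[160,205];D=[255,115]
print("knob top",back(ct([75,128],A),.138,T),back(cs([181,352-322],C),.138,S))
print("hub",back(ct([140,168],A),.095,T),back(cs([138,397-322],C),.095,S))
print("gear",back(ct([[22,105],[73,297]],A),.08,T)); print("rim",back(ct([[318,28],[370,212]],A),.06,T))
print("gearS",back(cs([[104,330-322],[232,375-322],[163,503-322],[37,458-322]],C),.08,S))
print("tray",t:=back(ct([[33,104],[282,25],[345,222],[93,303]],B),.035,T),t.mean(0))
print("trayS",t:=back(cs([[88,353-322],[211,382-322],[170,515-322],[40,475-322]],D),.035,S),t.mean(0))
E
```

```text
knob top [[ 0.5142 -0.1187  0.138 ]] [[ 0.5147 -0.1173  0.138 ]]
hub [[ 0.4914 -0.1703  0.095 ]] [[ 0.4965 -0.17    0.095 ]]
gear [[ 0.5393 -0.0826  0.08  ]
 [ 0.3954 -0.1227  0.08  ]]
rim [[ 0.6076 -0.3104  0.06  ]
 [ 0.4661 -0.3482  0.06  ]]
gearS [[ 0.405  -0.1282  0.08  ]
 [ 0.5517 -0.0832  0.08  ]
 [ 0.5896 -0.2373  0.08  ]
 [ 0.4558 -0.2819  0.08  ]]
tray [[0.5535 0.3666 0.035 ]
 [0.6214 0.1711 0.035 ]
 [0.4653 0.1148 0.035 ]
 [0.3974 0.3092 0.035 ]] [0.5094 0.2404 0.035 ]
trayS [[0.3995 0.3103 0.035 ]
 [0.5536 0.3688 0.035 ]
 [0.6273 0.1669 0.035 ]
 [0.4707 0.1168 0.035 ]] [0.5128 0.2407 0.035 ]
```

Tray: centre (0.511, 0.2405), yaw about 19°. Rewinder: yaw about 16°, crank axis about (0.4935, -0.170), knob about (0.5145, -0.118). I'll move above the knob next.

>>> move_tool(
  segments="0.465 -0.401 0.03 0 | 0.465 -0.401 0.03 0 | 0.465 -0.401 0.03 0 | 0.465 -0.401 0.03 0 | 0.465 -0.401 0.03 0 | 0.465 -0.401 0.03 0 | 0.465 -0.401 0.03 0 | 0.465 -0.401 0.03 0",
  jaw=0.06,
)

```text
clock: 1.6
eef_pos: [0.4511, -0.2114, 0.2071]
tool_rot: [0.0, 0.991, 0.132, 0.0]
ft_force: [-0.2, -0.2, -0.1]
opening: 0.0602
grasp_force: 0.0
```

```bash
python3 -c "
from h import *
print(state()['joint_pos'])"
```

```text
[-4.99185996e-01  2.98465414e-01  1.96554608e+00 -1.09587058e-05
  8.76691707e-01  8.05982964e-01]
```

>>> move_tool(
  segments="0.087 -0.073 0 0 | 0.087 -0.073 0 0 | 0.087 -0.073 0 0 | 0.087 -0.073 0 0",
)

```text
clock: 2.1
eef_pos: [0.5145, -0.1199, 0.2068]
tool_rot: [0.0, 0.991, 0.133, -0.0]
ft_force: [-0.3, -0.2, 0.1]
opening: 0.0602
grasp_force: 0.0
```

```bash
cat >> h.py <<'E'
def go(target):
    s=state();M=Rq(s["tool_rot"]);return np.round(M.T@(np.array(target)-s["eef_pos"]),4)
E
python3 - <<'E'
from h import *
print(state()['joint_pos'],go([.5145,-.118,.19]))
im=camera("wrist");cv2.imwrite("pics/w1.png",im[:,:,::-1]);p=camera_params("wrist");print(p)
for l in("knob_grip","crank","cassette"):
  print(l,[(np.round(d["extent"]),round(d["p"],2)) for d in find_in("wrist",l)[:2]])
E
```

```text
[-2.86133394e-01  3.40037931e-01  1.90091453e+00 -2.91880471e-04
  9.00978933e-01  1.01813577e+00] [ 0.0005 -0.0018  0.0168]
{'fx': 297.3186396354542, 'fy': 297.3186396354542, 'cx': 257.5160770071614, 'cy': 194.84710658490272, 'position': array([ 0.59621258, -0.09795776,  0.34982789]), 'rotation': array([ 0.13261339,  0.78343793, -0.5987225 , -0.10084678])}
knob_grip [(array([240., 182., 271., 220.]), 0.82)]
crank [(array([242., 180., 317., 245.]), 0.88)]
cassette [(array([379., 166., 452., 261.]), 0.62)]
```

View pics/w1.png

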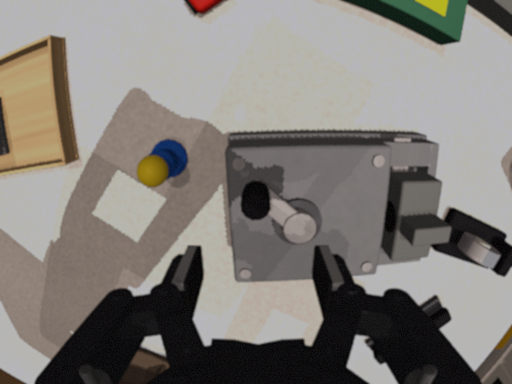

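The wrist view shows the knob as a blob at (256,201), the hub cap at (299,229) and the gearbox top with corners at (232,147), (238,280) and (380,267). The cassette is at (415,210).

```bash
cat >> h.py <<'E'
def fish(uv,z,p):
    u=np.array([(uv[0]-p["cx"]),(uv[1]-p["cy"])]);r=np.hypot(*u);th=r/p["fx"]
    d=Rq(p["rotation"])@np.r_[u/r*np.sin(th),np.cos(th)]
    return p["position"]+d*(z-p["position"][2])/d[2]
E
python3 - <<'E'
from h import *
p=camera_params("wrist");np.set_printoptions(precision=4,suppress=True)
print(fish([255.5,201],.118,p),fish([255.5,195],.138,p))
print("hub",fish([299,229],.098,p),fish([299,229],.095,p))
for c in([228,147],[238,280],[389,270],[390,143]):print(fish(c,.08,p))
print("fin",fish([426,230],.13,p))
E
```

```text
[ 0.5128 -0.1196  0.118 ] [ 0.5246 -0.1165  0.138 ]
hub [ 0.489  -0.1684  0.098 ] [ 0.4877 -0.1692  0.095 ]
[ 0.5436 -0.0848  0.08  ]
[ 0.4041 -0.1285  0.08  ]
[ 0.4561 -0.2956  0.08  ]
[ 0.5914 -0.2343  0.08  ]
fin [ 0.5299 -0.2786  0.13  ]
```

>>> move_tool(
  segments="0 -0.001 0.05 0 | 0 -0.001 0.1 0 | 0 -0.001 0.103 0 | 0 -0.001 0.103 0",
)

```text
clock: 2.8
eef_pos: [0.5149, -0.1195, 0.105]
tool_rot: [0.0, 0.991, 0.132, 0.0]
ft_force: [1.1, -0.6, 0.5]
opening: 0.0599
grasp_force: 0.0
```

>>> move_tool(
  segments="0 0 0 0 | 0 0 0 0 | 0 0 0 0 | 0 0 0 0 | 0 0 0 0 | 0 0 0 0",
  jaw=0.0,
)

```text
clock: 3.55
eef_pos: [0.5157, -0.1191, 0.1052]
tool_rot: [0.001, 0.991, 0.133, 0.001]
ft_force: [0.3, -0.1, 10.4]
opening: 0.023
grasp_force: 58.3
```

>>> move_tool(
  segments="0.010 0.0103 0 0 | 0.0169 0.0229 0 0 | 0.0204 0.0368 0 0 | 0.0202 0.0511 0 0 | 0.0163 0.0649 0 0 | 0.0089 0.0773 0 0",
)

```text
clock: 4.3
eef_pos: [0.5407, -0.1896, 0.1045]
tool_rot: [-0.002, 0.991, 0.132, -0.002]
ft_force: [-17.5, 17.4, 21.0]
opening: 0.0225
grasp_force: 60.5
```

```bash
cat > c.py <<'E'
from h import *
s=state();M=Rq(s["tool_rot"]);f=M.T@s["ft_force"]
A=np.array([.4925,-.1705,0]);w=M.T@(s["eef_pos"]-A);ph=np.arctan2(w[1],w[0]);r=np.hypot(*w[:2])
t=np.array([-np.sin(ph),np.cos(ph)]);n=np.array([np.cos(ph),np.sin(ph)])
print("phi",np.degrees(ph).round(1),"r",r.round(4),"tang",(f[:2]@t).round(2),"rad",(f[:2]@n).round(2),"pos",s["eef_pos"],"q",s["joint_pos"].round(2),"M",s["moment"].round(2))
E
python3 c.py
```

```text
phi 36.7 r 0.0512 tang -9.76 rad -22.79 pos [ 0.54067269 -0.18957738  0.10445345] q [-0.39  0.53  1.88  0.    0.73  0.91] M [3.36 3.06 0.08]
```

>>> move_tool(
  segments="-0.0134 0.0074 0 0 | -0.026 0.0142 0 0 | -0.040 0.0176 0 0 | -0.0543 0.0172 0 0 | -0.0681 0.0131 0 0 | -0.0803 0.0056 0 0",
)

```text
clock: 5.05
eef_pos: [0.4698, -0.2191, 0.1054]
tool_rot: [0.002, 0.991, 0.132, 0.003]
ft_force: [9.6, -1.0, 0.0]
opening: 0.0224
grasp_force: 58.9
```

```bash
sed -i 's/\.4925,-.1705,0/.490,-.168,0/' c.py
python3 c.py
```

```text
phi 126.1 r 0.0551 tang -9.33 rad -2.49 pos [ 0.46975192 -0.21913127  0.10541969] q [-0.49  0.47  2.02  0.    0.65  0.81] M [-0.11 -1.67  0.02]
```

>>> move_tool(
  segments="-0.0099 -0.0104 0 0 | -0.0167 -0.023 0 0 | -0.0201 -0.037 0 0 | -0.0197 -0.0513 0 0 | -0.0156 -0.0651 0 0 | -0.0081 -0.0773 0 0",
)

```text
clock: 5.8
eef_pos: [0.4389, -0.1453, 0.105]
tool_rot: [0.0, 0.991, 0.133, 0.0]
ft_force: [-5.3, -7.2, 14.2]
opening: 0.0225
grasp_force: 60.5
```

```bash
python3 c.py
```

```text
phi -140.9 r 0.0558 tang -8.75 rad 1.92 pos [ 0.43890774 -0.14530064  0.10498903] q [-0.38  0.41  2.14 -0.    0.59  0.92] M [-1.52  0.63  0.07]
```

>>> move_tool(
  segments="0.0104 -0.0099 0 0 | 0.023 -0.0167 0 0 | 0.037 -0.0201 0 0 | 0.0513 -0.0197 0 0 | 0.0651 -0.0156 0 0 | 0.0773 -0.0081 0 0",
)

```text
clock: 6.55
eef_pos: [0.5112, -0.1167, 0.1048]
tool_rot: [-0.0, 0.991, 0.133, -0.001]
ft_force: [-13.0, -3.5, 14.9]
opening: 0.0224
grasp_force: 60.5
```

```bash
python3 c.py
```

```text
phi -52.4 r 0.0555 tang -10.71 rad -8.2 pos [ 0.51124945 -0.11665639  0.10483859] q [-0.28  0.48  2.   -0.    0.66  1.02] M [-0.9   2.03 -0.01]
```

>>> move_tool(
  segments="0.0099 0.0104 0 0 | 0.0167 0.023 0 0 | 0.0201 0.037 0 0 | 0.0197 0.0513 0 0 | 0.0156 0.0651 0 0 | 0.0081 0.0773 0 0",
)

```text
clock: 7.3
eef_pos: [0.5403, -0.1892, 0.105]
tool_rot: [-0.0, 0.991, 0.132, 0.001]
ft_force: [-2.0, 10.7, 10.4]
opening: 0.0222
grasp_force: 60.2
```

```bash
python3 c.py
```

```text
phi 38.0 r 0.0546 tang -9.1 rad -5.94 pos [ 0.5402808  -0.18917537  0.10496865] q [-0.39  0.53  1.89  0.    0.72  0.91] M [2.01 0.53 0.01]
```

>>> move_tool(
  segments="-0.0104 0.0099 0 0 | -0.023 0.0167 0 0 | -0.037 0.0201 0 0 | -0.0513 0.0197 0 0 | -0.0651 0.0156 0 0 | -0.0773 0.0081 0 0",
)

```text
clock: 8.05
eef_pos: [0.4681, -0.2185, 0.1053]
tool_rot: [0.001, 0.991, 0.132, 0.001]
ft_force: [2.5, 2.7, 9.4]
opening: 0.0222
grasp_force: 60.1
```

```bash
python3 c.py
```

```text
phi 128.3 r 0.0551 tang -1.25 rad -3.43 pos [ 0.46811457 -0.21852582  0.10525323] q [-0.5   0.47  2.02 -0.    0.65  0.81] M [ 0.65 -0.29 -0.01]
```

>>> move_tool(
  segments="-0.0052 -0.005 0 0 | -0.0099 -0.0104 0 0",
)

```text
clock: 8.3
eef_pos: [0.4556, -0.211, 0.1052]
tool_rot: [0.001, 0.991, 0.133, 0.001]
ft_force: [-2.8, -4.8, 11.3]
opening: 0.0224
grasp_force: 60.4
```

```bash
python3 c.py
```

```text
phi 143.6 r 0.0551 tang -0.77 rad 5.51 pos [ 0.45561527 -0.21101538  0.10520953] q [-0.49  0.45  2.05 -0.    0.63  0.81] M [-0.6   0.41 -0.03]
```

The drag has gone: 9 N down to 1 N, confirmed by a further 15°. I'll release the knob, raise the tool, then turn it toward the cassette.

>>> move_tool(
  segments="0 0 0 0 | 0 0 0 0 | 0 0 0 0 | 0 0 0 0 | 0 0 -0.04 0 | 0 0 -0.08 0 | 0 0 -0.12 0 | 0 0 -0.13 0",
  jaw=0.06,
)

```text
clock: 9.3
eef_pos: [0.4562, -0.2107, 0.2362]
tool_rot: [0.001, 0.991, 0.133, 0.002]
ft_force: [0.2, 1.0, -0.7]
opening: 0.0601
grasp_force: 0.0
```

>>> move_tool(
  segments="0 0 0 -0.188 | 0 0 0 -0.376 | 0 0 0 -0.564 | 0 0 0 -0.752 | 0 0 0 -0.94 | 0 0 0 -1.128 | 0 0 0 -1.316 | 0 0 0 -1.504",
  jaw=0.05,
)

```text
clock: 10.3
eef_pos: [0.4547, -0.2099, 0.233]
tool_rot: [-0.001, 0.633, 0.775, -0.0]
ft_force: [-0.5, -0.5, -0.7]
opening: 0.0498
grasp_force: 0.0
```

>>> move_tool(
  segments="0 0 0 -0.081 | 0 0 0 -0.081 | 0 0 0 -0.081",
)

```text
clock: 10.68
eef_pos: [0.455, -0.2101, 0.2335]
tool_rot: [-0.0, 0.604, 0.797, -0.0]
ft_force: [-0.3, 1.1, -0.1]
opening: 0.0499
grasp_force: 0.0
```

```bash
python3 - <<'E'
from h import *
np.set_printoptions(precision=4,suppress=True)
im=camera("wrist");p=camera_params("wrist");cv2.imwrite("pics/w2.png",im[:,:,::-1]);print(p["position"],p["rotation"],go([.5245,-.288,.235]))
for l in("cassette","old_cassette"):print([(np.round(d["extent"]),round(d["p"],2)) for d in find_in("wrist",l)[:3]])
E
```

```text
[ 0.432  -0.1283  0.3766] [0.1654 0.9767 0.1349 0.0231] [-0.0938  0.0458 -0.0014]
[(array([258., 231., 342., 299.]), 0.8), (array([245., 172., 272., 208.]), 0.7)]
[]
```

View pics/w2.png

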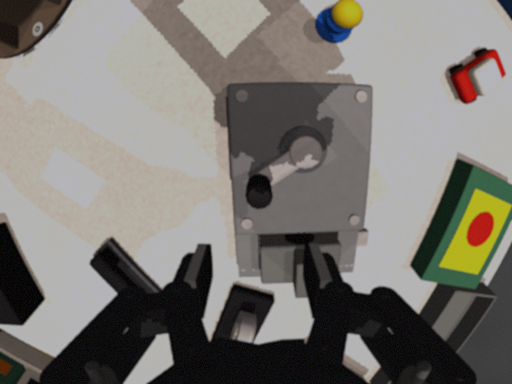

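The wrist view shows the gearbox at (230-372, 85-235), the knob parked at (259,190), and the cassette below it at (258-342, 235-297), with its fin partly hidden by the right finger at about x 295-310.

```bash
python3 - <<'E'
from h import *
np.set_printoptions(precision=4,suppress=True)
T=camera_params("top");S=camera_params("scene");p=camera_params("wrist")
print(back((np.array([[313,120],[285,115],[335,100],[342,125],[288,140]])+.5)/4-.5+[285,165],.13,T))
print(back((np.array([79,485-322])+.5)/2.6-.5+[160,205],.13,S))
for c in([293,246],[293,297],[309,297]):print(fish(c,.13,p))
print("gear",[fish(c,.08,p)[:2] for c in([227,84],[373,84],[236,235],[365,232])])
print("bolts",[fish(c,.08,p)[:2] for c in([242,96],[362,96],[247,224],[354,219])])
print("knob",fish([259,185],.138,p),"hub",fish([306,152],.098,p))
# predicted pixels
y=.279
ax=np.array([np.cos(y),np.sin(y)]);ay=np.array([-np.sin(y),np.cos(y)])
c=np.array([.5245,-.288])
E
```

```text
[[ 0.525  -0.2911  0.13  ]
 [ 0.5283 -0.271   0.13  ]
 [ 0.5401 -0.3071  0.13  ]
 [ 0.5218 -0.3119  0.13  ]
 [ 0.51   -0.273   0.13  ]]
[[ 0.5304 -0.2852  0.13  ]]
[ 0.5019 -0.2515  0.13  ]
[ 0.5224 -0.3106  0.13  ]
[ 0.5391 -0.3066  0.13  ]
gear [array([ 0.4003, -0.1254]), array([ 0.5415, -0.08  ]), array([ 0.45  , -0.2802]), array([ 0.5933, -0.238 ])]
bolts [array([ 0.4177, -0.1333]), array([ 0.5338, -0.0962]), array([ 0.4584, -0.2637]), array([ 0.5733, -0.2261])]
knob [ 0.4536 -0.1997  0.138 ] hub [ 0.4915 -0.1673  0.098 ]
```

```bash
python3 - <<'E'
from h import *
print(go([.526,-.288,.16]),go([.526,-.288,.104]))
E
```

```text
[-0.0942  0.0471  0.0737] [-0.0942  0.0471  0.1297]
```

>>> move_tool(
  segments="-0.047 0.0235 0.01 -0.023 | -0.0942 0.0471 0.03 -0.023 | -0.0942 0.0471 0.0737 -0.023 | -0.0942 0.0471 0.0737 -0.023 | -0.0942 0.0471 0.0737 -0.023 | -0.0942 0.0471 0.0737 -0.023",
)

```text
clock: 11.58
eef_pos: [0.5267, -0.2882, 0.1621]
tool_rot: [0.001, 0.594, 0.805, 0.0]
ft_force: [0.1, -1.1, -0.3]
opening: 0.0499
grasp_force: 0.0
```

```bash
python3 - <<'E'
from h import *
im=camera("wrist");cv2.imwrite("pics/w3.png",cv2.resize(im[180:384,100:420,::-1],None,fx=2,fy=2));print(state()["joint_pos"].round(2),go([.526,-.288,.104]))
E
```

```text
[-0.55  0.49  1.78  0.    0.87 -0.85] [ 0.0005 -0.0008  0.058 ]
```

View pics/w3.png

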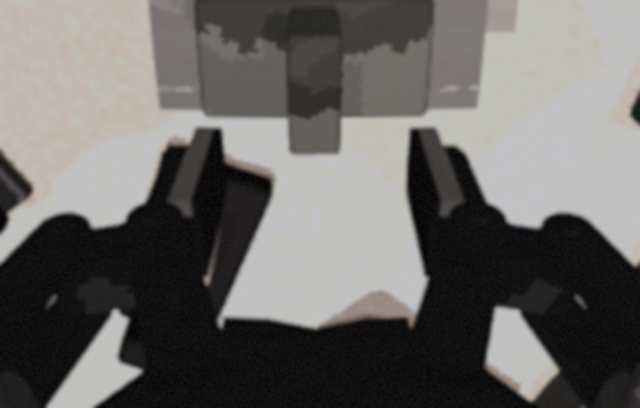

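The crop shows the fin at x≈314, midway between the fingertips at x≈215 and 413. I'll descend and grip it.

>>> move_tool(
  segments="0 0 0.03 0 | 0 0 0.056 0 | 0 0 0.058 0 | 0 0 0.058 0",
)

```text
clock: 12.12
eef_pos: [0.5267, -0.2882, 0.1034]
tool_rot: [0.001, 0.594, 0.805, 0.0]
ft_force: [-0.0, 0.1, 0.5]
opening: 0.05
grasp_force: 0.0
```

>>> move_tool(
  segments="0 0 0 0 | 0 0 0 0 | 0 0 0 0 | 0 0 0 0 | 0 0 0 0",
  jaw=0,
)

```text
clock: 12.75
eef_pos: [0.5265, -0.2883, 0.1033]
tool_rot: [0.001, 0.594, 0.805, 0.0]
ft_force: [-2.8, -0.1, 9.3]
opening: 0.0169
grasp_force: 58.8
```

>>> move_tool(
  segments="0 0 -0.01 0 | 0 0 -0.02 0 | 0 0 -0.03 0 | 0 0 -0.03 0",
)

```text
clock: 13.25
eef_pos: [0.5266, -0.2883, 0.1333]
tool_rot: [0.001, 0.594, 0.805, 0.0]
ft_force: [-0.6, -0.7, -1.8]
opening: 0.0172
grasp_force: 59.0
```

>>> move_tool(
  segments="0 0 -0.05 0 | 0 0 -0.10 0 | 0 0 -0.14 0 | 0 0 -0.142 0 | 0 0 -0.142 0",
)

```text
clock: 13.88
eef_pos: [0.5257, -0.2878, 0.2734]
tool_rot: [-0.0, 0.594, 0.805, -0.0]
ft_force: [-1.3, -0.5, -2.2]
opening: 0.0165
grasp_force: 59.8
```

```bash
python3 - <<'E'
from h import *
print(go([.5237,.2047,.275]))
E
```

```text
[ 0.4712  0.1431 -0.0014]
```

>>> move_tool(
  segments="0.03 0.009 0 0 | 0.07 0.021 0 0 | 0.12 0.036 0 -0.01 | 0.17 0.052 0 -0.02 | 0.22 0.067 0 -0.03 | 0.27 0.082 0 -0.041 | 0.32 0.097 0 -0.041 | 0.36 0.109 0 -0.041",
)

```text
clock: 14.88
eef_pos: [0.523, 0.09, 0.2724]
tool_rot: [-0.001, 0.577, 0.817, -0.001]
ft_force: [0.7, -0.1, -1.7]
opening: 0.0168
grasp_force: 59.7
```

>>> move_tool(
  segments="0.03 0.01 0 0 | 0.06 0.02 0 0 | 0.08 0.026 0 0 | 0.09 0.03 0 0 | 0.09 0.03 0 0 | 0.09 0.03 0 0",
)

```text
clock: 15.62
eef_pos: [0.5225, 0.1822, 0.2741]
tool_rot: [0.0, 0.578, 0.816, -0.0]
ft_force: [1.0, -0.1, -2.8]
opening: 0.0173
grasp_force: 59.7
```

```bash
python3 - <<'E'
from h import *
print(go([.5237,.2047,.082]),state()["joint_pos"].round(2))
im=camera("wrist");cv2.imwrite("pics/w4.png",im[:,:,::-1])
print([(np.round(d["extent"]),round(d["p"],2)) for d in find_in("wrist","cassette")[:3]])
E
```

```text
[0.0209 0.0087 0.1921] [ 0.28  0.3   1.77 -0.    1.07 -0.06]
[(array([176., 176., 338., 316.]), 0.96)]
```

View pics/w4.png

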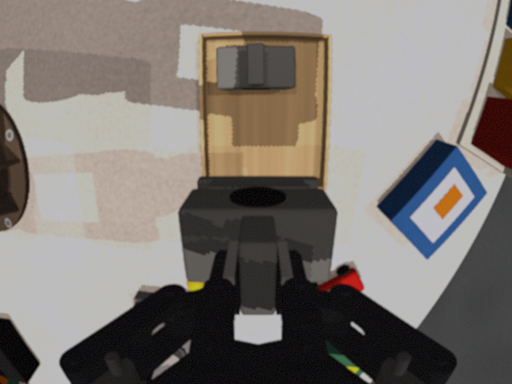

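The wrist view shows the cassette held square to the tray (tray edges x 200-330, old cassette at (256,67)), and the free end is below it.

>>> move_tool(
  segments="0.021 0.0087 0 0 | 0.021 0.0087 0.05 0 | 0.021 0.0087 0.1 0 | 0.021 0.0087 0.14 0 | 0.021 0.0087 0.16 0 | 0.021 0.0087 0.18 0 | 0.021 0.0087 0.18 0",
)

```text
clock: 16.6
eef_pos: [0.523, 0.2049, 0.0932]
tool_rot: [-0.001, 0.578, 0.816, -0.001]
ft_force: [0.2, 0.2, -2.6]
opening: 0.0171
grasp_force: 59.6
```

>>> move_tool(
  segments="0 0 0.004 0 | 0 0 0.008 0 | 0 0 0.012 0 | 0 0 0.012 0",
)

```text
clock: 17.1
eef_pos: [0.5236, 0.2057, 0.0821]
tool_rot: [-0.0, 0.577, 0.817, -0.0]
ft_force: [-0.8, -0.4, -2.0]
opening: 0.0168
grasp_force: 59.6
```

>>> move_tool(
  segments="0 0 0.001 0 | 0 0 0.002 0 | 0 0 0.002 0",
)

```text
clock: 17.48
eef_pos: [0.5237, 0.2058, 0.0804]
tool_rot: [0.0, 0.577, 0.817, 0.0]
ft_force: [-0.9, -0.0, 1.2]
opening: 0.017
grasp_force: 60.2
```

Contact with the floor: force in z rose from -2.0 to +1.2 N. I'll release and retreat.

>>> move_tool(
  segments="0 0 0 0 | 0 0 0 0 | 0 0 0 0 | 0 0 0 0 | 0 0 -0.03 0 | 0 0 -0.08 0 | 0 0 -0.13 0 | 0 0 -0.18 0",
  jaw=0.05,
)

```text
clock: 18.48
eef_pos: [0.5235, 0.2056, 0.2619]
tool_rot: [0.0, 0.577, 0.817, 0.0]
ft_force: [0.5, 0.3, -0.9]
opening: 0.0499
grasp_force: 0.0
```

>>> move_tool(
  segments="-0.05 0 -0.02 0 | -0.1 0 -0.02 0 | -0.15 0 -0.02 0 | -0.18 0 -0.02 0 | -0.18 0 -0.02 0",
)

```text
clock: 19.1
eef_pos: [0.5841, 0.0341, 0.28]
tool_rot: [0.0, 0.578, 0.816, -0.0]
ft_force: [-0.8, 0.1, 0.7]
opening: 0.0499
grasp_force: 0.0
```

```bash
python3 - <<'E'
from h import *
im=camera("wrist");t=camera("top");s=camera("scene")
o=np.zeros((600,800,3),np.uint8);o[:384,:512]=im
o[:240,512:800]=cv2.resize(t[160:240,140:236],None,fx=3,fy=3)
o[250:600,515:785]=cv2.resize(s[110:215,260:341],(270,350))
o[390:600,:400]=cv2.resize(s[205:310,160:360],(400,210))
cv2.imwrite("pics/f.png",o[:,:,::-1]);print(state()["ft_force"])
E
```

```text
[0.31235979 0.05393753 1.15751751]
```

View pics/f.png

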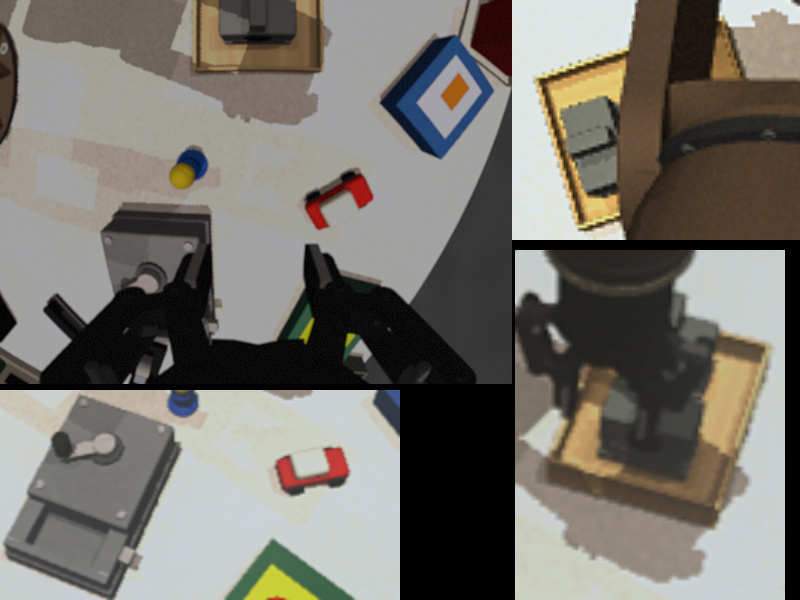

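The final views show the cassette upright in the free end of the tray, with a clear margin to the near wall (wrist view (258,20)). The old cassette is still at the far end, the pocket is empty, the figure and car look undisturbed, and the arm is clear.

```bash
python3 -c "
from station import *
print(job_done())"
```

```text
the job is handed in; nothing more can be done
None
```

I wound the crank clockwise until the drag fell from about 9 N to 1 N, stopping at most about 105° past that point, then stood the cassette upright in the tray beside the old one, let go and handed the job in at about 19 s.

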